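# Load the glaze pots into the carrying tray and lock the fence

## Task

Get the glaze pots ready to be carried: first squeeze the sprung button on the tray's sleeve and draw the fence out until the button pops into the outermost hole. Then stand every pot that is there upright on the tray's bed between the fence and the back wall, each closed with the lid of its own size fully seated (a lid whose pot is absent is not needed), and once all the pots stand there with the fence still fully out, squeeze the button again and push the fence back until the button pops into the middle hole, so that it holds the pots in. Leave the other things on the bench where they are.

Things in the scene. Friction and masses are not known exactly. Their poses are not given: they have to be found in the camera images.
- carrier: Plywood carrying tray, fixed, level; place and yaw vary. Origin: on the bench at the tray's middle, z up. In its frame (mm): bed top at z = 8, free from y = -105 to 112; wooden back wall 14 high, inner face at x = 65; end wall 14 high at y = 112. Pots stand between fence bar and back wall. A perforated aluminium tube, 25 square, runs along x at y = -150, z = 62, between posts at x = -160 and 65.
- fence (a joint): Travel (m) of the grey sleeve with the fence bar along the tube: grows as it is drawn out, along the carrier's -x. Locking holes at 0 (start, 30 mm from bar to back wall), 0.040 (middle hole, 70 mm) and 0.080 (outermost hole and end stop, 110 mm). The button enters a hole within about 2 mm of these. Friction about 1 N; locked while the button stands in a hole.
- snap_button (a joint): Travel (m) of the sprung button: 0 fully out (in a hole), 0.008 fully pressed; the sleeve is free from about 0.004 on. Spring 3.6 N at first, 6.8 N fully in. Between holes the tube keeps it pushed in (reads about 0.004); at a hole it pops out by itself if nothing presses it.
- button_seat (a point): Point on the sleeve's side face where the button comes out; moves with the sleeve; axes as the carrier's. In the carrier frame: x = -10 mm minus fence travel, y = -168, z = 62 mm. The button is a black round knob 18 mm across, sticking out of the face towards -y by 10 mm when out and 2 mm when fully in; press it towards +y.
- sleeve_side (a point): Point on the sleeve's flat, free side face opposite the button, 36 mm from button_seat towards +y. The sleeve is a grey box 36 mm wide (y) and high (z = 44 to 80 mm), from 25 mm before (-x) to 50 mm beyond (+x) this point. Button and this face can be pinched together from above (46 mm across, 38 mm pressed) and the sleeve drawn along while squeezed.
- fence_bar (a point): Point on the axis of the steel fence bar over the tray's middle line (carrier y = 0), moves with the sleeve. The bar is 12 mm thick, 40 mm above the bench, parallel to the back wall, and crosses the whole tray. In the carrier frame x = 29 mm minus fence travel.
- pot_small: White plastic glaze pot, open round cylinder, 44 mm across and 70 mm tall, wall 4 mm (mouth 36 mm). Origin: centre of its underside, z up. About 145 g. May be absent.
- pot_mid: White plastic glaze pot, open round cylinder, 52 mm across and 62 mm tall, wall 4 mm (mouth 44 mm). Origin: centre of its underside, z up. About 155 g. May be absent.
- pot_large: White plastic glaze pot, open round cylinder, 60 mm across and 54 mm tall, wall 4 mm (mouth 52 mm). Origin: centre of its underside, z up. About 165 g. May be absent.
- lid_small: White plastic lid of the small pot: disc 42 mm across and 5 mm thick with a plug 31 mm across and 8 mm deep below it (chamfered) and a round grip knob 20 mm across and 22 mm tall on top; 35 mm tall in all. Origin: centre of the plug's underside, z up; it starts standing on its plug on the bench. Seated, the disc rests on the pot's rim and the origin is 8 mm below the rim, 62 mm above the pot's origin.
- lid_mid: White plastic lid of the mid pot: disc 50 mm across and 5 mm thick with a plug 39 mm across and 8 mm deep below it (chamfered) and a round grip knob 20 mm across and 22 mm tall on top; 35 mm tall in all. Origin: centre of the plug's underside, z up; it starts standing on its plug on the bench. Seated, the disc rests on the pot's rim and the origin is 8 mm below the rim, 54 mm above the pot's origin.
- lid_large: White plastic lid of the large pot: disc 58 mm across and 5 mm thick with a plug 47 mm across and 8 mm deep below it (chamfered) and a round grip knob 20 mm across and 22 mm tall on top; 35 mm tall in all. Origin: centre of the plug's underside, z up; it starts standing on its plug on the bench. Seated, the disc rests on the pot's rim and the origin is 8 mm below the rim, 46 mm above the pot's origin.
- jar: Bystander: closed glass jar, 50 mm across, 60 mm tall, among the pots. Origin: centre of its underside.
- mosaic_tiles: Bystander: small stack of 60 mm square tiles, 29 mm tall. Origin: centre of its underside.
- glaze_brush: Bystander: brush with wooden handle, 200 mm long, lying.
- dip_bowl: Bystander: blue bowl, 110 mm across, 50 mm tall. Origin: centre of its underside.
- spatula: Bystander: spatula with wooden handle, 250 mm long, lying.
- glaze_bottle: Bystander: white bottle, 56 mm across, 130 mm tall. Origin: centre of its underside.
There are look-alikes about, which are no part of the job. Leave any blue look-alike of the lid_large alone.

How it is judged (in metres and radians):
On the way, in this order (a step that is already met when the one before it is completed fails the run):
1. the fence is locked in the outermost hole, the button out (value of joint fence between 0.075 and 0.085 m and value of joint snap_button below 0.002 m), for 0.2 s.
2. every pot stands upright on the bed between fence and back wall while the fence is still at the outermost hole (value of joint fence above 0.075 m and x of pot_small in the frame of carrier between -0.027 and 0.047 m and y of pot_small in the frame of carrier between -0.11 and 0.094 m and z of pot_small in the frame of carrier between 0.005 and 0.011 m and angle between each of pot_small, pot_mid, pot_large's own z axis and vertical below 0.1 rad and x of pot_mid in the frame of carrier between -0.023 and 0.043 m and y of pot_mid in the frame of carrier between -0.11 and 0.09 m and z of pot_mid in the frame of carrier between 0.005 and 0.011 m and x of pot_large in the frame of carrier between -0.019 and 0.039 m and y of pot_large in the frame of carrier between -0.11 and 0.086 m and z of pot_large in the frame of carrier between 0.005 and 0.011 m), for 0.2 s.
At the end, for the whole second after the job is handed in: Fence in the middle hole (0.040 within 5 mm), button out to within 2 mm; every pot present on the bed (3 mm; tilt under 0.1 rad), between fence and back wall (4 mm), with its own lid centred within 5 mm, seated within 2.5 mm, level within 0.1 rad; all at rest (value of joint fence between 0.035 and 0.045 m and value of joint snap_button below 0.002 m and x of pot_small in the frame of carrier between 0.013 and 0.047 m and y of pot_small in the frame of carrier between -0.11 and 0.094 m and z of pot_small in the frame of carrier between 0.005 and 0.011 m and angle between each of pot_small, pot_mid, pot_large's own z axis and vertical below 0.1 rad and horizontal distance between lid_small and pot_small below 0.005 m and z of lid_small in the frame of pot_small between 0.0595 and 0.0645 m and angle between the z axis of lid_small and the z axis of pot_small, either way round below 0.1 rad and x of pot_mid in the frame of carrier between 0.017 and 0.043 m and y of pot_mid in the frame of carrier between -0.11 and 0.09 m and z of pot_mid in the frame of carrier between 0.005 and 0.011 m and horizontal distance between lid_mid and pot_mid below 0.005 m and z of lid_mid in the frame of pot_mid between 0.0515 and 0.0565 m and angle between the z axis of lid_mid and the z axis of pot_mid, either way round below 0.1 rad and x of pot_large in the frame of carrier between 0.021 and 0.039 m and y of pot_large in the frame of carrier between -0.11 and 0.086 m and z of pot_large in the frame of carrier between 0.005 and 0.011 m and horizontal distance between lid_large and pot_large below 0.005 m and z of lid_large in the frame of pot_large between 0.0435 and 0.0485 m and angle between the z axis of lid_large and the z axis of pot_large, either way round below 0.1 rad and linear speed of each of pot_small, pot_mid, pot_large, lid_small, lid_mid, lid_large below 0.02 m/s); the robot touches nothing.
It fails at once if one of the bystanders (jar, tiles, brush, bowl, spatula, bottle) is moved more than 4 cm (distance of any of jar, mosaic_tiles, glaze_brush, dip_bowl, spatula, glaze_bottle from where it was at the start of the episode above 0.04 m).
Of pot_small, pot_mid, pot_large only 2 to 3 are there at a start; the rules pass over those that are not, and their reading is None.
At some moment in a run one of pot_small, pot_mid, pot_large, lid_small, lid_mid, lid_large may be knocked a few centimetres aside while the robot is not near it.
It also fails if it takes over 208 s, if anything falls off the work surface, if the arm or the gripper's body presses on something with over 40 N, if the wrist force passes 120 N, or if a joint passes its speed limit or range.

## Robot

A 7-joint arm with a two-finger parallel gripper is mounted at the origin on the work surface. World frame = base frame: x ahead of the robot, y to its left, z up, the work surface at z = 0. Lengths are in mm, angles in rad, forces in N, time in s.
With the tool pointing down it reaches from about 400 to 850 mm from the base axis. Payload 4.5 kg.
Tool frame: the origin (TCP) lies between the finger pads; the fingertips stand 17 mm ahead of it and the grasp point (between the pads) lies 2 mm behind it; x points along the fingers, z is the direction in which the jaws open and shut, and the axes are right-handed (so a half turn about x gives the same grasp; the last joint's range is limited). The gripper opens to 88 mm and grips with 3 to 60 N. Pads are 18 mm wide; open, the fingers measure 123 mm over their backs; the gripper's body (75 mm by 187 mm) begins 45 mm behind the grasp point.
Start: joints at [-1.173, 0.689, -0.195, 1.565, 0.157, 0.902, -0.215], TCP at [222.374, 584.125, 255.743] pointing down, gripper open.
Joint ranges: [-3.01, 3.01], [-0.46, 2.08], [-1.47, 1.51], [0.13, 2.56], [-1, 4.14], [0.04, 2.09], [-2.66, 2.66]. Speed limits (rad/s): [2.57, 2.57, 3.14, 3.14, 3.14, 3.14, 3.14].

## Interface

Orientations are given as a unit quaternion [w, x, y, z].
In Python, from workcell import ctrl gives the robot as it stands. The module is installed in compiled form; this text tells all that it offers. Calls block until the motion is done:
- ctrl.move_ptp(position, orientation): joint-space move of the TCP to a pose.
- ctrl.move_straight(position, rotation=None, rate=150): straight line of the TCP; rotation=None keeps the orientation; rate is the mean speed in mm/s.
- ctrl.set_joints(angles): joint-space move.
- ctrl.move_gripper(opening, grasp_force=None): finger opening in mm; grasp_force is the grip in N (None keeps the last); returns when the fingers have stopped.
- ctrl.pause(seconds).
- ctrl.ik(position, orientation): joint angles nearest the present ones, or None.
- ctrl.read_state(): the state.
- ctrl.camera(name): name is "side" or "top"; returns a dict with "img" (384x512x3 uint8, red, green, blue), "range_z" (384x512 float32, mm along the optical axis (not along the pixel's ray), 0 where there is no reading), "intrinsics" (3x3 intrinsics, pixels), "D" ([k1, k2, p1, p2, k3] as OpenCV has them; the pictures are not rectified), "R" (3x3) and "t" (3): a world point X has camera coordinates R X + t. Camera axes: x right, y down, z forward; pixel columns grow to the right and rows downward; lengths in mm; the calibration is good to about 2 mm. A picture is of the moment at which its call begins.
A pose or a line that the arm cannot do raises ctrl.PlanningError and nothing moves.
- ctrl.job_done(): hands the job in, once; it reports no verdict.
The state is a dict: "time_s": time; "joint_positions": joint angles; "qd": joint speeds; "joint_efforts": joint torques, N m; "tool_pos": TCP position; "tool_rot": TCP orientation; "ft_force": force on the tool from outside, world axes, zero at the start; "moment": the same for the moment, N m; "finger_gap": finger opening in mm.
Only numpy, scipy, OpenCV 4.12 (cv2) and the standard library are available. Lean on these libraries where they do the work, as an engineer would, in place of code of your own. Each camera call takes 0.05 s, during which the arm holds its last target. There are 200 camera calls.

## Working session

There is one attempt and no reset: what is moved stays moved. The work goes in short steps, each a Python script; the robot and the scene stay as the last script left them, time stands still between calls to the robot, and variables do not carry over. Pictures are saved under pics/ and viewed, about 12 in all and at most 16, crops included, and the job is handed in when it is done.

```bash
mkdir -p pics; cat > h.py <<'E'
import numpy as np, cv2
from workcell import ctrl
def cam(n):
    return ctrl.camera(n)
def save(c,f,crop=None,s=1):
    im=c["img"][:,:,::-1]
    if crop: im=im[crop[1]:crop[3],crop[0]:crop[2]]
    cv2.imwrite("pics/"+f,cv2.resize(im,None,fx=s,fy=s,interpolation=cv2.INTER_CUBIC))
def ray(c,uv):
    p=cv2.undistortPoints(np.array(uv,float).reshape(-1,1,2),np.array(c["intrinsics"]),np.array(c["D"])).reshape(-1,2)
    return np.c_[p,np.ones(len(p))]
def onplane(c,uv,z):
    R=np.array(c["R"]);t=np.array(c["t"]);d=ray(c,uv)@R;o=-R.T@t
    return o+d*((z-o[2])/d[:,2])[:,None]
def cloud(c):
    "world point per pixel"
    h,w=c["range_z"].shape;v,u=np.mgrid[:h,:w]
    r=ray(c,np.c_[u.ravel(),v.ravel()])*c["range_z"].reshape(-1,1)
    P=(r-np.array(c["t"]))@np.array(c["R"]);P[c["range_z"].ravel()==0]=np.nan
    return P.reshape(h,w,3)
def proj(c,X):
    rv=cv2.Rodrigues(np.array(c["R"],float))[0]
    return cv2.projectPoints(np.array(X,float).reshape(-1,3),rv,np.array(c["t"],float),np.array(c["intrinsics"]),np.array(c["D"],float))[0].reshape(-1,2)
E
python3 - <<'E'
from h import *
for n in("top","side"):
    c=cam(n);save(c,n+"0.png",None,1.5)
    R=np.array(c["R"]);print(n,-R.T@np.array(c["t"]),R.round(3).tolist(),np.array(c["intrinsics"]).round(0).tolist())
    np.savez(n+"0.npz",**c)
s=ctrl.read_state();print(s)
E
```

```text
top [ 334.22239548  -42.36196895 1508.3842711 ] [[0.006, -1.0, -0.006], [-0.991, -0.005, -0.132], [0.132, 0.007, -0.991]] [[386.0, 0.0, 257.0], [0.0, 386.0, 192.0], [0.0, 0.0, 1.0]]
side [  262.1142547  -1110.06430291   936.24365639] [[0.958, -0.288, -0.022], [-0.196, -0.592, -0.782], [0.212, 0.753, -0.623]] [[442.0, 0.0, 264.0], [0.0, 442.0, 190.0], [0.0, 0.0, 1.0]]
{'time_s': 0.1, 'joint_positions': array([-1.17318916,  0.6898813 , -0.19456438,  1.56623552,  0.15732752,
        0.90251391, -0.21507157]), 'qd': array([-4.74903188e-05, -1.12619320e-03,  1.46248691e-04, -1.92344594e-03,
       -1.09913900e-03,  1.14267962e-03, -7.04440902e-04]), 'joint_efforts': array([-3.84883766e-03, -5.28497744e+01, -1.27152745e+00, -1.53837365e+01,
       -5.25327923e-02,  1.93686727e-03,  4.88154762e-05]), 'tool_pos': array([222.22783664, 583.57840824, 255.00429079]), 'tool_rot': array([ 0.58171717, -0.4017072 ,  0.58262324,  0.40098207]), 'ft_force': array([-3.96836449e-01,  3.27196995e-04, -3.92686486e-01]), 'moment': array([ 0.02468815, -0.01718343, -0.008864  ]), 'finger_gap': 88.20786735099254}
```

View pics/top0.png

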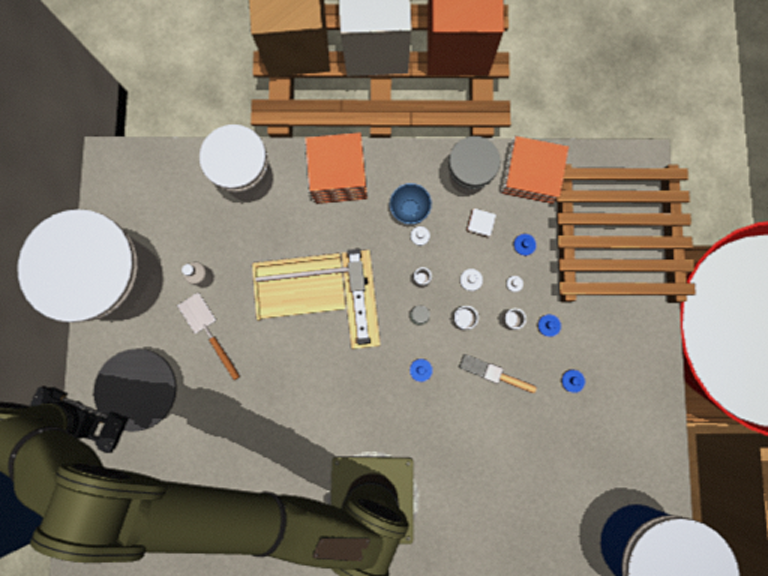

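View pics/side0.png

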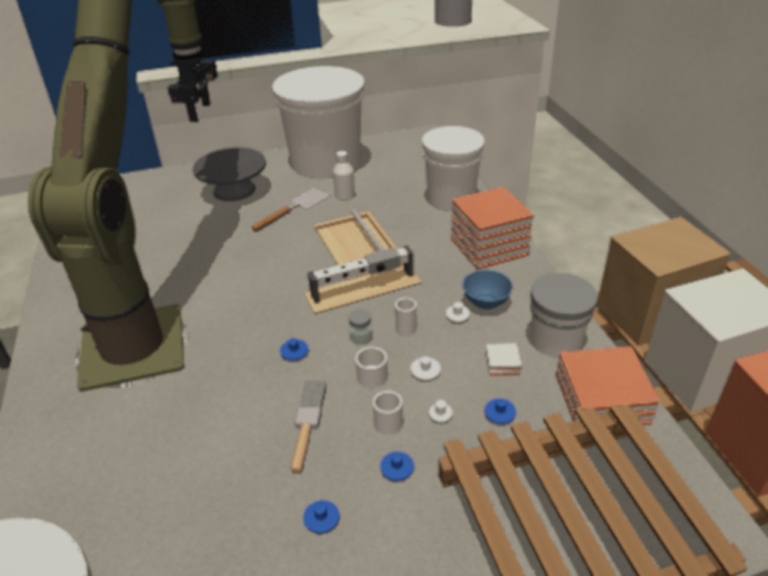

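The top view (1.5x scale) shows:
- **Pots:** open at (422,276), (465,317) and (514,318), so all three are present.
- **White lids:** (420,236), (472,279) and (515,283). The blue ones at (525,244), (549,325), (421,370) and (573,380) are look-alikes.
- **Jar:** (420,314).
- **Tray:** around (315,290), with the sleeve at (357,268).

Next I measure them.

```bash
cat > meas.py <<'E'
from h import *
from scipy.optimize import least_squares
def fitcircle(P,r):
    # centre of disc of known radius from its points: minimise outside + edge
    f=lambda c:np.hypot(*(P-c).T)-r
    return least_squares(f,P.mean(0)).x
def comp_white(c):
    hsv=cv2.cvtColor(c["img"],cv2.COLOR_RGB2HSV)
    return hsv
def top_at(c,uv,z0,z1,rad=60):
    W=cloud(c);p=onplane(c,[uv],(z0+z1)/2)[0,:2]
    m=(W[...,2]>z0)&(W[...,2]<z1)&(np.hypot(W[...,0]-p[0],W[...,1]-p[1])<rad)
    return W[m]
E
python3 - <<'E'
from meas import *
T=dict(np.load("top0.npz"));S=dict(np.load("side0.npz"))
for nm,C in(("T",T),("S",S)):
    W=cloud(C);m=(abs(W[...,0]-500)<150)&(abs(W[...,1])<250)
    print(nm,"bench z pct",np.nanpercentile(W[m][:,2],[5,25,50,75]).round(1))
uvs={"pA":(422,276),"pB":(465,317),"pC":(514,318),"lA":(420,236),"lB":(472,279),"lC":(515,283),"jar":(420,314),"tiles":(481,222),"bowl":(410,204)}
for k,(u,v) in uvs.items():
    p=onplane(T,[(u/1.5,v/1.5)],30)[0,:2]
    for nm,C in(("T",T),("S",S)):
        W=cloud(C).reshape(-1,3)
        m=(np.hypot(*(W[:,:2]-p).T)<42)&(W[:,2]>8);Q=W[m]
        zt=np.percentile(Q[:,2],97)
        q=Q[Q[:,2]>zt-6]
        mm=[q[:,:2].min(0),q[:,:2].max(0)]
        print(k,nm,"n",len(Q),"zt",zt.round(1),"top mid",((mm[0]+mm[1])/2).round(1),"ext",(mm[1]-mm[0]).round(1), "all ext",np.ptp(Q,axis=0)[:2].round(1))
W=cloud(T).reshape(-1,3)
# tray
p=onplane(T,[(315/1.5,290/1.5)],10)[0,:2]
m=(np.hypot(*(W[:,:2]-p).T)<260)&(W[:,2]>72)&(W[:,2]<95);print("high",W[m].round(0)[:120:4].tolist())
save(T,"tray.png",(155,155,265,240),7);save(S,"sc.png",(185,130,375,300),4)
E
```

```text
T bench z pct [-6.  -2.3  1.   6.3]
S bench z pct [-3.7 -1.4  1.1  9.5]
pA T n 97 zt 71.4 top mid [ 557.5 -123.1] ext [42.1 38. ] all ext [44.6 64.2]
pA S n 310 zt 69.8 top mid [ 557.9 -126.5] ext [43.  41.9] all ext [43.5 47.5]
pB T n 110 zt 56.9 top mid [ 455.4 -233. ] ext [53.4 53.7] all ext [62.3 57. ]
pB S n 461 zt 53.7 top mid [ 455.  -236.7] ext [59.2 62.1] all ext [59.4 67. ]
pC T n 130 zt 63.8 top mid [ 453.4 -354.3] ext [48.7 48.7] all ext [51.2 51.1]
pC S n 487 zt 62.0 top mid [ 451.5 -358.6] ext [50.9 52.8] all ext [51.  53.8]
lA T n 120 zt 49.9 top mid [ 702.7 -108.8] ext [ 9.4 31.1] all ext [56.4 49.1]
lA S n 167 zt 48.5 top mid [ 702.3 -110.1] ext [12.1 29.6] all ext [59.  50.9]
lB T n 151 zt 34.7 top mid [ 557.6 -252.2] ext [16.4 15.9] all ext [55.6 54.9]
lB S n 232 zt 34.7 top mid [ 557.2 -256.9] ext [18.1 21.4] all ext [57.7 60.1]
lC T n 73 zt 36.7 top mid [ 548.5 -365.8] ext [12.5 18.6] all ext [36.3 35.7]
lC S n 151 zt 35.1 top mid [ 547.9 -368.5] ext [18.4 19.3] all ext [37.8 40.5]
jar T n 133 zt 64.7 top mid [ 461.8 -117.7] ext [37.8 41.6] all ext [55.5 46.3]
ja
[... 341 characters left out ...]
op mid [774.7 -85.8] ext [38.9 64. ] all ext [75.  80.6]
high [[780.0, 166.0, 93.0], [773.0, 75.0, 94.0], [769.0, 113.0, 93.0], [771.0, 98.0, 87.0], [770.0, 83.0, 90.0], [766.0, 159.0, 88.0], [768.0, 144.0, 84.0], [768.0, 129.0, 83.0], [768.0, 114.0, 83.0], [762.0, 158.0, 90.0], [766.0, 145.0, 78.0], [622.0, 47.0, 79.0], [619.0, 59.0, 73.0], [619.0, 40.0, 75.0], [611.0, 66.0, 77.0], [612.0, 47.0, 72.0], [599.0, 47.0, 77.0], [595.0, 54.0, 77.0], [592.0, 54.0, 75.0], [591.0, 39.0, 78.0], [587.0, 62.0, 80.0], [587.0, 47.0, 78.0], [588.0, 32.0, 76.0], [584.0, 50.0, 78.0], [584.0, 35.0, 77.0], [580.0, 54.0, 78.0], [580.0, 39.0, 75.0], [576.0, 58.0, 81.0], [575.0, 43.0, 82.0], [572.0, 61.0, 81.0]]
```

View pics/tray.png

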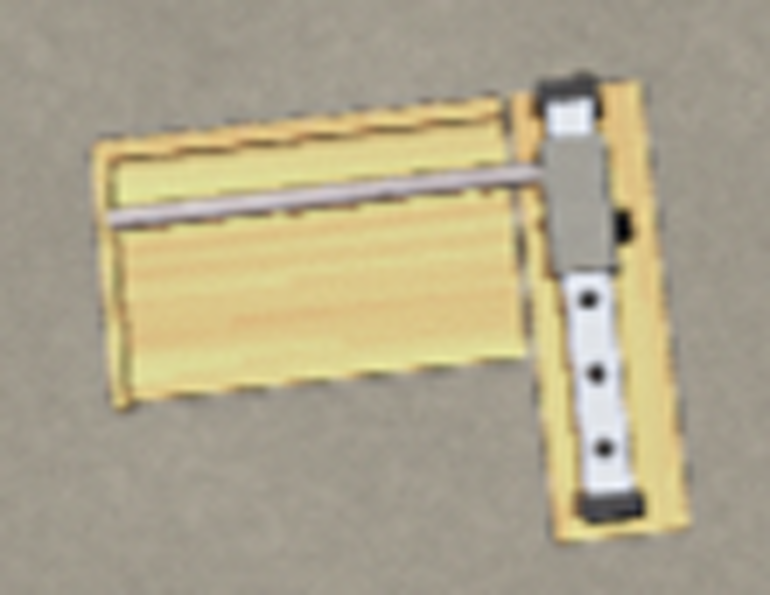

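The sizes identify the items. Pot A at (557,-125) mm is small, B at (455,-235) is large and C at (452,-357) is mid. Lid (704,-109) is mid, (557,-254) is large and (548,-367) is small. In the crop, the fence bar runs from (110,217) to (540,175), the tube holes go from (588,299) to (604,448), and the button is at (623,228). I'll compute the tray pose and check it with an overlay on the side view.

```bash
python3 - <<'E'
from meas import *
import json
T=dict(np.load("top0.npz"));S=dict(np.load("side0.npz"))
px=lambda U,V:((U+.5)/7-.5+155,(V+.5)/7-.5+155)
bar=onplane(T,[px(110,217),px(540,175)],42)[:,:2]
hol=onplane(T,[px(588,299),px(604,448)],74.5)[:,:2]
d1=bar[0]-bar[1];d2=hol[0]-hol[1]
a1=np.arctan2(-d1[0],d1[1]);a2=np.arctan2(d2[1],d2[0]);print("yaw",a1,a2,"hole spacing",np.linalg.norm(d2)/2)
a=(a1*2+a2)/3
ex=np.array([np.cos(a),np.sin(a)]);ey=np.array([-ex[1],ex[0]])
# origin: bar axis at x=29, tube axis at y=-150
o=ex*(bar.mean(0)@ex-29)+ey*(hol.mean(0)@ey+150)
sl=onplane(T,[px(575,135),px(585,272)],80)[:,:2];print("origin",o,"sleeve ends x (exp 40,-35)",(sl-o)@ex)
bw=onplane(T,[px(115,158),px(500,118)],8)[:,:2];print("back wall foot x ~65",(bw-o)@ex)
json.dump([*o,a],open("tray.json","w"))
c2w=lambda P:np.c_[o+np.array(P)[:,:1]*ex+np.array(P)[:,1:2]*ey,np.array(P)[:,2]]
P=c2w([[65,-105,8],[65,112,8],[-160,-150,74.5],[65,-150,74.5],[40,-132,80],[-35,-168,80],[-35,-132,80],[-10,-178,62],[29,0,40],[29,112,40]])
im=S["img"][:,:,::-1];x0,y0,s=195,130,8
im=cv2.resize(im[y0:205,x0:290],None,fx=s,fy=s,interpolation=cv2.INTER_CUBIC)
for u,v in proj(S,P):cv2.drawMarker(im,(int((u-x0+.5)*s),int((v-y0+.5)*s)),(0,0,255),0,16,1)
cv2.imwrite("pics/ov.png",im)
E
```

```text
yaw 0.10384485897672333 0.11864583601644782 hole spacing 40.07438030149584
origin [533.7515356  189.91244874] sleeve ends x (exp 40,-35) [ 41.60609099 -32.78374237]
back wall foot x ~65 [68.73368947 69.05759984]
```

View pics/ov.png

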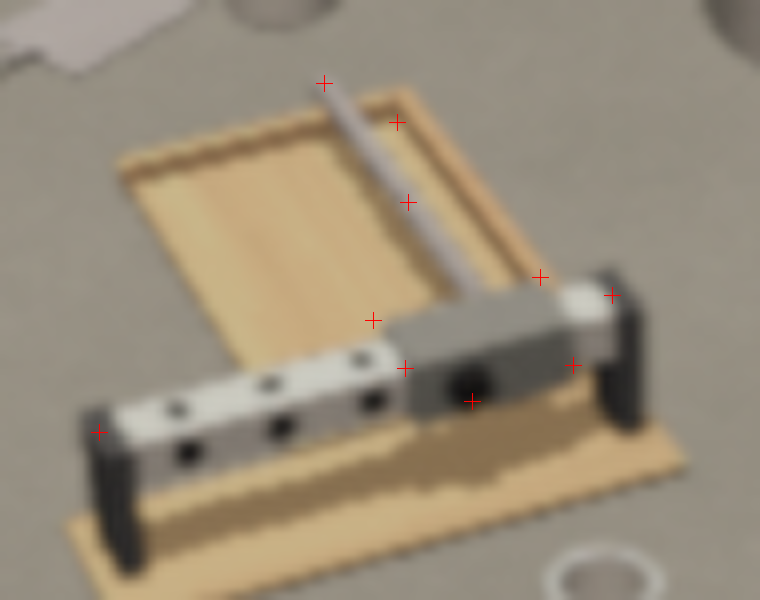

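The overlay agrees with the side view to about 2 mm: button at (470,387), sleeve corners at (383,325) and (405,362). I'll shift the tray x by +1.5 mm and go for the fence.

```bash
cat > mv.py <<'E'
from meas import *
from scipy.spatial.transform import Rotation as Ro
O=np.array([535.2,190.0]);A=0.108
EX=np.array([np.cos(A),np.sin(A)]);EY=np.array([-EX[1],EX[0]])
def tw(x,y): return O+x*EX+y*EY
def quat(a):
    "tool down, jaws along world angle a; the half turn with least last-joint use"
    best=None
    q0=ctrl.read_state()
    for k in(0,np.pi):
        z=np.array([np.cos(a+k),np.sin(a+k),0]);x=np.array([0,0,-1.]);M=np.c_[x,np.cross(z,x),z]
        q=np.roll(Ro.from_matrix(M).as_quat(),1)
        j=ctrl.ik(q0["tool_pos"],q)
        if j is None: continue
        s=abs(j[6])
        if best is None or s<best[0]: best=(s,q)
    return best[1]
def go(xy,z,a): ctrl.move_ptp([*xy,z],quat(a))
def lin(xy,z,a=None,rate=150): ctrl.move_straight([*xy,z],None if a is None else quat(a),rate)
def st(msg=""):
    s=ctrl.read_state();print(msg,"t",round(s["time_s"],1),"p",s["tool_pos"].round(1),"f",np.round(s["ft_force"],1),"gap",round(s["finger_gap"],1),"q7",round(s["joint_positions"][6],2));return s
def fence(t0,t1):
    J=A+np.pi/2;z=61
    go(tw(-10-t0,-154),190,J);ctrl.move_gripper(75,8);lin(tw(-10-t0,-154),z,rate=120);st("at sleeve")
    ctrl.move_gripper(30,15);ctrl.pause(.3);s=st("squeezed")
    p=s["tool_pos"][:2];e=p+(t0-t1)*EX
    lin(e,z,rate=60);st("drawn")
    ctrl.move_gripper(60);ctrl.pause(.3);st("open")
    c=cam("side");np.savez("f.npz",**c)
    return
def locate(k,p,H,R,cams=("top","side"),band=6):
    "mid of the top band of an object near p"
    out=[]
    for n in cams:
        W=cloud(cam(n)).reshape(-1,3);W=W[(W[:,2]>H-band)&(W[:,2]<H+8)];c=np.array(p,float)
        for _ in range(6):
            q=W[np.hypot(*(W[:,:2]-c).T)<R+22][:,:2]
            if len(q)<6: break
            lo,hi=np.percentile(q,[3,97],axis=0);c=(lo+hi)/2
        if len(q)>=6: out.append(c);print(k,n,len(q),c.round(1),(hi-lo).round(0))
        else: print(k,n,"none")
    return np.mean(out,axis=0)
E
python3 - <<'E'
from mv import *
ctrl.move_ptp([*tw(-10,-154),250],quat(A+np.pi/2));st("above")
fence(0,.080*1000)
W=0
ctrl.move_straight([*ctrl.read_state()["tool_pos"][:2],190],None,150);st()
c=cam("side");save(c,"f1.png",(180,120,300,220),6)
E
```

```text
above t 2.4 p [541.9  37.1 250.1] f [-0.1  0.3  0.5] gap 88.0 q7 1.21
at sleeve t 5.7 p [542.1  35.7  61.4] f [ 0.5 -0.5  0.4] gap 74.9 q7 -0.67
squeezed t 6.6 p [541.4  40.8  61. ] f [-0.1  8.3  3.8] gap 37.6 q7 -0.67
drawn t 8.1 p [462.6  31.5  61.1] f [ 2.4 -4.2  1.3] gap 38.0 q7 -0.65
open t 8.9 p [461.8  32.3  61. ] f [0.1 0.7 0. ] gap 59.8 q7 -0.65
 t 10.0 p [461.4  32.5 189.4] f [-0.7  0.2 -0.2] gap 60.2 q7 -0.85
```

View pics/f1.png

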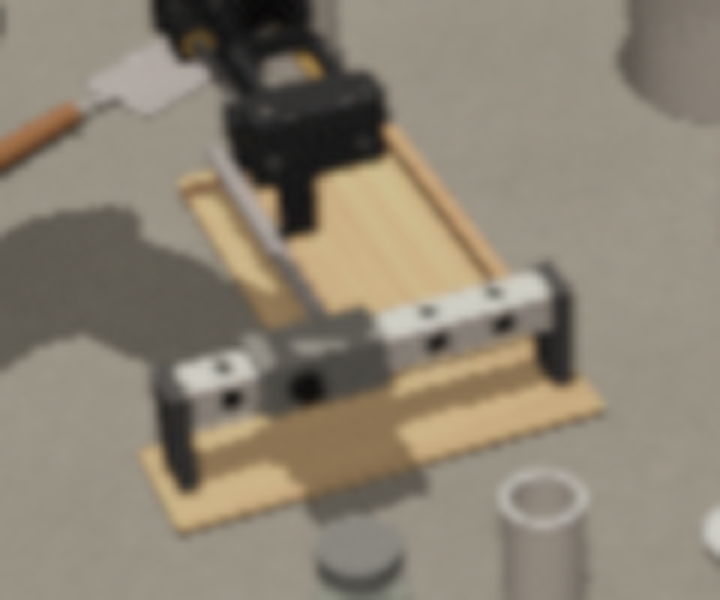

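The sleeve is drawn out, with the button at (308,388) and the bar at (265,240) in the crop. I'll check it's locked with a soft 3 N pinch, where 46 mm means the button is out, then start on the first pot.

```bash
sed -i 's/^O=.*;A/O=np.array([535.0,192.0]);A/' mv.py; cat >> mv.py <<'E'
DIM=dict(small=(70,22),mid=(62,26),large=(54,30))
def pick(xy,zt,opn,a1,a2,force,zhi=150):
    "squeeze along a1 to centre, then grip along a2"
    go(xy,zhi,a1);ctrl.move_gripper(opn,5);lin(xy,zt,rate=150)
    ctrl.move_gripper(0,5);st("sq1");ctrl.move_gripper(opn)
    go(xy,zt,a2);ctrl.move_gripper(0,force);ctrl.pause(.2);s=st("sq2")
    lin(xy,zhi+60,rate=200);st("lifted")
E
python3 - <<'E'
from mv import *
s=ctrl.read_state();p=s["tool_pos"][:2]
p=np.array([461.8,33.])
ctrl.move_gripper(60,3);lin(p,61,rate=150);ctrl.move_gripper(30,3);ctrl.pause(.3);st("soft pinch");ctrl.move_gripper(65);lin(p,150)
for k,p,H,R in(("small",(557,-125),70,22),("large",(455,-235),54,30),("mid",(452,-357),62,26)):
    locate(k,p,H,R)
st()
E
```

```text
soft pinch t 12.2 p [462.4  30.6  61.5] f [ 0.3 -5.7 -0.3] gap 39.9 q7 -0.69
small top 39 [ 557.9 -123.1] [41. 38.]
small side 61 [ 558.2 -126.7] [40. 41.]
large top 48 [ 491.7 -209. ] [57. 57.]
large side 95 [ 491.9 -210.3] [55. 57.]
mid top 44 [ 451.8 -355.1] [45. 48.]
mid side 102 [ 451.8 -358. ] [48. 49.]
 t 13.8 p [461.5  32.9 149.5] f [-0.3 -0.3 -0.5] gap 64.8 q7 -0.8
```

The pinch was off-centre by about 5 mm, so the 39.9 mm gap is inconclusive. The large pot has been knocked to (492,-210). I'll redo the soft pinch centred.

```bash
python3 - <<'E'
from mv import *
p=np.array([461.8,27.5])
ctrl.move_gripper(60,3);lin(p,150);lin(p,61,rate=150);ctrl.move_gripper(50,3);ctrl.pause(.2)
for g in(47.5,46.5,45.5,44.5,43.5): ctrl.move_gripper(g,3);ctrl.pause(.2);st(str(g))
ctrl.move_gripper(65);ctrl.pause(.2);st();lin(p,150)
E
```

```text
47.5 t 16.1 p [461.8  27.5  61. ] f [ 0.4  0.2 -0.5] gap 47.6 q7 -0.69
46.5 t 16.5 p [461.8  27.4  61. ] f [-0.  -0.5 -0.4] gap 46.4 q7 -0.69
45.5 t 16.9 p [461.8  27.3  61. ] f [-0.4 -0.1 -0.3] gap 46.0 q7 -0.69
44.5 t 17.4 p [461.8  27.4  61. ] f [ 0.6 -1.8 -1.3] gap 45.6 q7 -0.69
43.5 t 17.8 p [461.8  27.5  61. ] f [ 0.5 -2.4 -1.5] gap 45.6 q7 -0.69
 t 18.4 p [461.8  27.5  61. ] f [ 0.4 -0.3  0.3] gap 65.0 q7 -0.69
```

The gap stops at about 46 mm under 3 N, so the button is out and the fence is locked at the outermost hole. Now the pots, starting with small.

```bash
cat >> mv.py <<'E'
YP=dict(small=72,mid=9,large=-62)
def pot(k,p,a1,a2,dz=39,opn=None):
    H,r=DIM[k];opn=opn or 2*r+20
    pick(p,dz,opn,a1,a2,20,110)
    g=ctrl.read_state()["finger_gap"]
    assert abs(g-2*r)<4,g
    t=tw(30,YP[k]);go(t,210,A);lin(t,dz+30,rate=200);lin(t,dz+8.5,rate=40);s=st("set")
    ctrl.move_gripper(2*r+14);ctrl.pause(.2);st("rel")
    lin(t,190,rate=200)
E
python3 - <<'E'
from mv import *
p=locate("small",(557,-125),70,22,("side",))+[0,1.5]
pot("small",p,np.pi/2,0)
c=cam("side");save(c,"p1.png",(180,120,300,220),6)
E
```

```text
small side 61 [ 557.9 -126.2] [41. 42.]
sq1 t 21.3 p [ 558.4 -124.6   39.8] f [-0.4  0.6  5. ] gap 44.6 q7 -0.66
sq2 t 23.3 p [ 557.9 -124.6   38.9] f [-0.5  0.1 -1. ] gap 42.8 q7 0.32
lifted t 24.1 p [ 557.2 -124.4  169.2] f [ 0.1  0.  -2.2] gap 42.6 q7 0.3
set t 27.1 p [557.  266.8  47.2] f [-0.4  0.9 -1.9] gap 42.8 q7 -0.16
rel t 27.8 p [557.1 266.8  47.5] f [0.3 0.1 0.2] gap 58.0 q7 -0.16
```

View pics/p1.png

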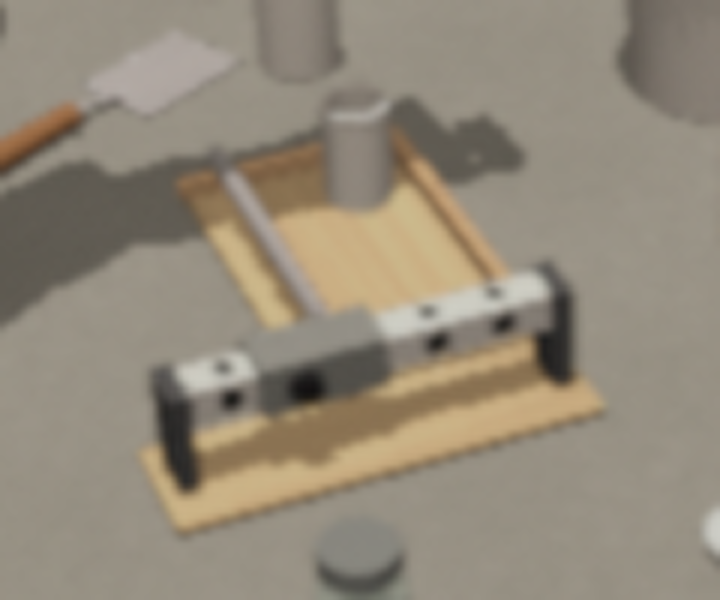

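The small pot stands on the bed at crop (357,150). Next come mid and large.

```bash
python3 - <<'E'
from mv import *
p=locate("mid",(452,-357),62,26)
pot("mid",p,np.pi/2,0)
p=locate("large",(492,-210),54,30)
pot("large",p,np.pi/2-.35,-.35,37,78)
for k,q,H,R in(("lid_large",(557,-254),35,10),("lid_mid",(704,-109),35,10),("lid_small",(548,-367),35,10)): locate(k,q,H,R,band=8)
st()
c=cam("side");save(c,"p2.png",(180,110,400,290),3.6)
E
```

```text
mid top 46 [ 451.8 -355.9] [45. 46.]
mid side 106 [ 451.8 -358.3] [48. 49.]
sq1 t 32.5 p [ 452.2 -357.4   39.8] f [-1.2 -0.2  5.5] gap 52.0 q7 1.6
sq2 t 34.6 p [ 451.8 -357.2   38.9] f [ 1.3 -0.1 -1.3] gap 51.5 q7 0.62
lifted t 35.4 p [ 451.2 -356.5  169.2] f [-0.6  0.3 -0.9] gap 51.4 q7 0.62
set t 39.0 p [563.8 204.2  47.3] f [-0.1 -0.3 -0.7] gap 51.6 q7 -0.08
rel t 39.6 p [563.9 204.2  47.6] f [-0.3 -0.2  1. ] gap 66.1 q7 -0.08
large top 49 [ 491.5 -208.8] [57. 56.]
large side 93 [ 491.6 -210.9] [55. 55.]
sq1 t 43.6 p [ 492.1 -210.    37.8] f [0.1 0.6 6. ] gap 60.4 q7 1.2
sq2 t 45.5 p [ 491.4 -209.9   37. ] f [-1.2 -0.2 -0.1] gap 60.0 q7 0.33
lifted t 46.3 p [ 491.  -209.3  169.3] f [ 0.1 -0.1 -2. ] gap 59.8 q7 0.28
set t 49.2 p [571.4 133.6  45.2] f [ 0.9  0.1 -2.1] gap 60.2 q7 0.1
rel t 49.8 p [571.5 133.6  45.5] f [0.5 0.1 0.2] gap 74.0 q7 0.1
lid_large top 20 [ 557.8 -252.4] [16. 15.]
lid_large side 35 [ 557.  -255.5] [18. 18.]
lid_mid top 28 [ 692.4 -120.4] [55. 17.]
lid_mid side 53 [ 692.  -112.6] [49. 37.]
lid_small top 22 [ 546.8 -364.7] [16. 16.]
lid_small side 37 [ 546.8 -367.3] [16. 18.]
 t 51.0 p [571.1 133.5 189.1] f [ 0.1 -0.8 -0.6] gap 74.1 q7 0.05
```

View pics/p2.png

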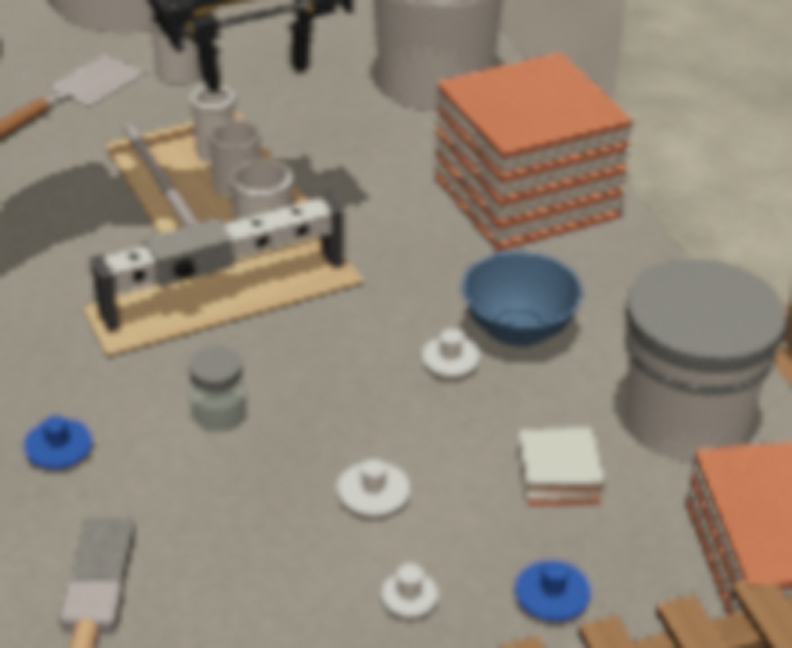

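All three pots stand on the bed. Lids in this crop: (450,355) near the bowl, (374,487) biggest, (410,592). All are white; the blue ones at (57,443) and (553,590) are left alone. I'll check the disc widths with rays, then fit the large lid.

```bash
cat >> mv.py <<'E'
def lid(k,p,a1,a2):
    H,r=DIM[k]
    pick(p,32,36,a1,a2,12,110)
    g=ctrl.read_state()["finger_gap"]
    assert abs(g-20)<3,g
    t=tw(30,YP[k]);go(t,210,A);lin(t,H+32+14,rate=200);lin(t,H+32.5,rate=30);st("set")
    ctrl.move_gripper(36);ctrl.pause(.3);st("rel");lin(t,200,rate=150)
E
python3 - <<'E'
from mv import *
c=cam("side")
f=lambda U,V:((U+.5)/3.6-.5+180,(V+.5)/3.6-.5+110)
for n,u0,u1,v in(("mid",422,480,355),("small",381,438,592),("large",336,411,487)):
    q=onplane(c,[f(u0,v),f(u1,v)],12)[:,:2];print(n,"disc",np.linalg.norm(q[0]-q[1]).round(1))
pm=onplane(c,[f(451,339)],35)[0,:2];print("mid knob",pm)
p=locate("lid_large",(557,-254),35,10,band=8)
lid("large",p,np.pi/2,0)
c=cam("side");save(c,"l1.png",(190,110,290,190),7)
E
```

```text
mid disc 51.3
small disc 42.9
large disc 60.5
mid knob [ 671.19304356 -125.4586699 ]
lid_large top 21 [ 557.9 -252.4] [16. 15.]
lid_large side 36 [ 557.  -255.5] [17. 18.]
sq1 t 54.4 p [ 557.6 -254.    32.2] f [ 0.3 -0.3  0.9] gap 20.1 q7 1.57
sq2 t 56.4 p [ 557.4 -253.9   32. ] f [ 0.2  0.9 -0.1] gap 19.8 q7 0.58
lifted t 57.2 p [ 556.8 -253.4  169.1] f [-0.9  0.8 -1.4] gap 19.4 q7 0.55
set t 59.9 p [571.5 133.6  86.4] f [ 0.1 -0.1 -0.6] gap 19.3 q7 0.1
rel t 60.7 p [571.5 133.6  86.5] f [-0.6  0.1 -0.1] gap 35.9 q7 0.1
```

View pics/l1.png

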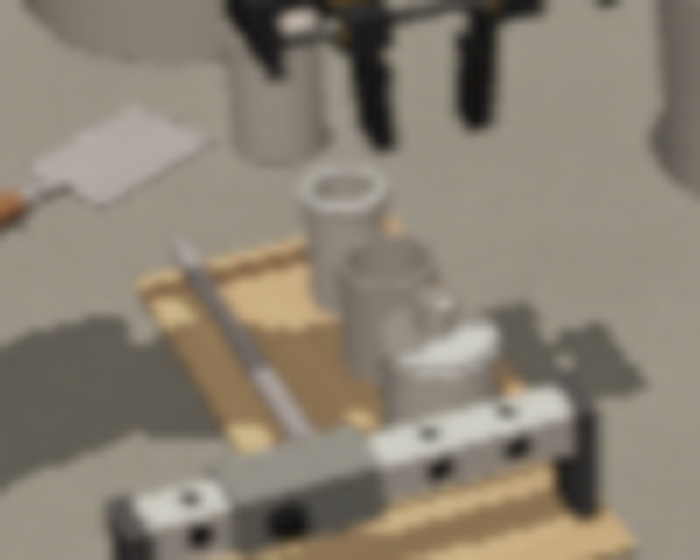

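Disc widths 51, 43 and 60 mm confirm the identities. The large lid is on its pot at crop (440,340); level is to be checked later. Now small and mid, with the mid knob at about (671,-125).

```bash
python3 - <<'E'
from mv import *
p=locate("lid_small",(547,-366),35,10,band=8)
lid("small",p,np.pi/2,0)
m=locate("lid_mid",(671,-125),35,-4,band=8)
c=cam("top");print("top px knob",onplane(c,[(420/1.5,234.5/1.5)],35))
W=cloud(c).reshape(-1,3);b=W[(np.hypot(*(W[:,:2]-[760,-95]).T)<90)&(W[:,2]>40)];print("bowl",np.percentile(b,[3,97],axis=0).round(0).tolist())
E
```

```text
lid_small top 23 [ 546.7 -365.3] [16. 17.]
lid_small side 35 [ 546.7 -368.7] [15. 17.]
sq1 t 64.9 p [ 546.8 -367.1   32.1] f [0.6 0.8 0.3] gap 20.1 q7 1.77
sq2 t 66.9 p [ 546.7 -367.    31.9] f [ 0.2 -0.1 -0.4] gap 19.2 q7 0.69
lifted t 67.7 p [ 546.1 -366.3  169. ] f [ 0.   1.1 -1.2] gap 19.7 q7 0.67
set t 71.2 p [557.1 266.8 102.4] f [ 0.4  0.6 -0.4] gap 19.6 q7 -0.05
rel t 72.0 p [557.1 266.8 102.5] f [-0.5  0.2  0.4] gap 36.0 q7 -0.05
lid_mid top 22 [ 674.5 -119.4] [19. 15.]
lid_mid side 25 [ 673.8 -122.7] [15. 18.]
top px knob [[ 669.8596717  -121.27547758   35.        ]]
bowl [[700.0, -144.0, 41.0], [803.0, -43.0, 54.0]]
```

The mid lid at (673,-121) is only about 29 mm from the bowl rim. I'll grip it sideways to the bowl, set it down in the open at (600,-200), then centre it there and fit it.

```bash
python3 - <<'E'
from mv import *
p=np.array([673,-121.5]);a=1.91
go(p,120,a);ctrl.move_gripper(36,5);lin(p,32,rate=120);ctrl.move_gripper(0,10);ctrl.pause(.2);st("g")
lin(p,120);q=[600,-200];go(q,120,a);lin(q,32.7,rate=100);ctrl.move_gripper(36);lin(q,150)
p=locate("lid_mid",q,35,10,("side",),band=8)
print(p);p=np.array([600,-200.]) if np.hypot(*(p-q))>8 else (p+q)/2
lid("mid",p,np.pi/2,0)
go([480,-150],260,0)
for n in("side","top"):
    c=cam(n)
    if n=="side": save(c,"l2.png",(190,110,290,190),7)
    else: save(c,"l2t.png",(150,150,270,240),6)
for k,(H,r) in DIM.items():
    t=tw(30,YP[k]);locate("lid_"+k,t,8+H-8+35,10,band=8);print(k,"exp",t.round(1))
E
```

```text
g t 76.1 p [ 673.2 -121.5   32.2] f [0.6 1.  1.2] gap 19.6 q7 -0.51
lid_mid side 30 [ 601.7 -202.3] [16. 16.]
[ 601.7215403  -202.33117677]
sq1 t 81.4 p [ 601.1 -201.2   32.3] f [-0.8  0.4  1.2] gap 19.7 q7 -0.55
sq2 t 83.5 p [ 600.8 -201.1   31.9] f [ 0.1  0.5 -1.4] gap 19.5 q7 0.58
lifted t 84.3 p [ 600.1 -200.7  169. ] f [-0.1  0.2 -0.9] gap 19.6 q7 0.53
set t 87.1 p [563.8 204.2  94.4] f [ 0.   0.1 -0.5] gap 19.3 q7 0.09
rel t 87.8 p [563.9 204.2  94.5] f [-0.3  0.3  0.2] gap 35.8 q7 0.09
lid_small top 25 [557.8 266.5] [18. 15.]
lid_small side none
small exp [557.1 266.8]
lid_mid top 24 [564.9 202.3] [15. 16.]
lid_mid side 13 [564.2 196.1] [16.  8.]
mid exp [563.9 204.2]
lid_large top 22 [572.2 135.4] [19. 15.]
lid_large side none
large exp [571.5 133.6]
```

View pics/l2.png

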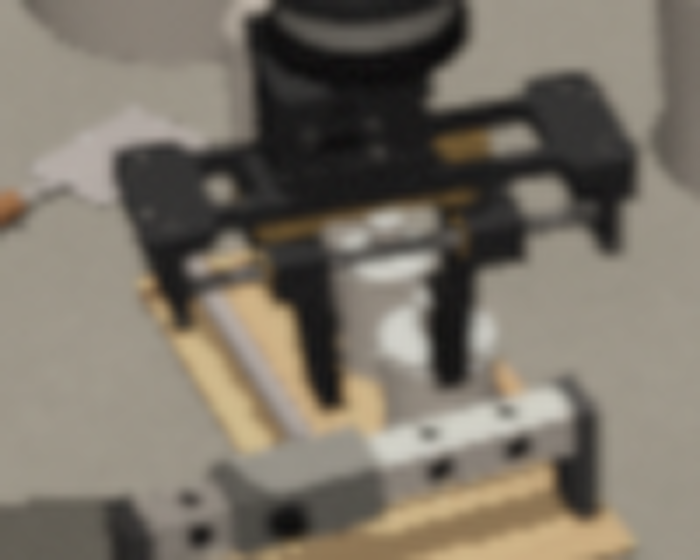

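View pics/l2t.png

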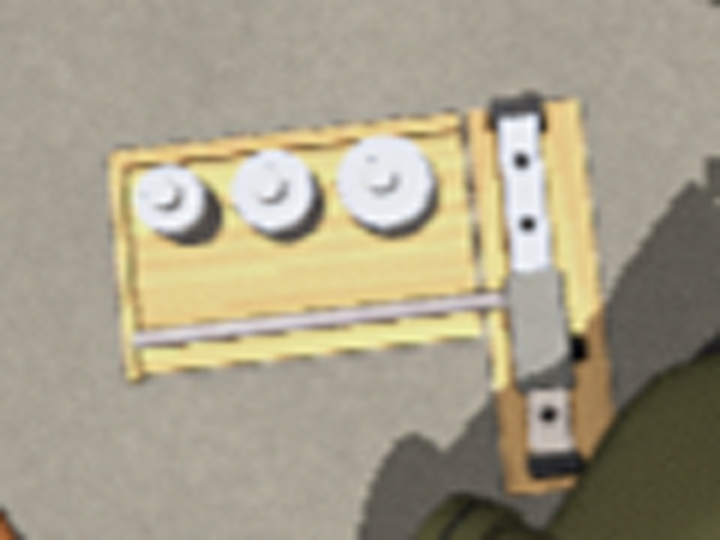

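The top view shows all three lids concentric on their pots at crop (167,197), (272,190) and (384,182). Now push the fence to the middle hole, starting with a soft-centred squeeze.

```bash
sed -i 's/-154)/-152)/g' mv.py; python3 - <<'E'
from mv import *
fence(80,40)
p=tw(-50,-155)
lin(p,61);ctrl.move_gripper(49,3)
for g in(46.5,45.5,44.5,43.5): ctrl.move_gripper(g,3);ctrl.pause(.2);st(str(g))
ctrl.move_gripper(65);ctrl.pause(.2);lin(p,190);
go([300,-420],300,0);st()
cs=[cam(n) for n in("side","top")]
save(cs[0],"e.png",(190,110,290,190),7);save(cs[1],"et.png",(150,150,270,240),6)
for k,(H,r) in DIM.items():
    t=tw(30,YP[k]);print(k,"exp",t.round(1),"ztop exp",H+35)
    for c in cs:
        W=cloud(c).reshape(-1,3);q=W[np.hypot(*(W[:,:2]-t).T)<9];q=q[q[:,2]>H+18]
        d=W[(np.hypot(*(W[:,:2]-t).T)<r+3)&(abs(W[:,2]-H-13)<9)&(np.hypot(*(W[:,:2]-t).T)>13)]
        # plane of the disc
        co=np.linalg.lstsq(np.c_[d[:,:2]-t,np.ones(len(d))],d[:,2],rcond=None)[0] if len(d)>9 else 0
        print(" knob n",len(q),"med z",np.median(q[:,2]).round(1),"disc n",len(d),"slope,z",np.round(co,2),"exp",H+13)
E
```

```text
at sleeve t 93.5 p [462.1  31.1  61.2] f [-0.4  0.4 -0.7] gap 74.7 q7 -0.65
squeezed t 94.5 p [462.1  31.4  61.1] f [ 0.6 -0.4  4. ] gap 37.8 q7 -0.65
drawn t 95.3 p [502.4  36.2  61.1] f [0.5 1.5 4.4] gap 37.7 q7 -0.71
open t 96.1 p [501.7  35.8  61. ] f [0.3 0.5 0.8] gap 60.0 q7 -0.71
46.5 t 97.2 p [502.   32.3  61. ] f [-0.1 -0.7 -0.8] gap 46.4 q7 -0.71
45.5 t 97.6 p [502.   32.3  61. ] f [ 0.7 -2.  -0.5] gap 45.2 q7 -0.71
44.5 t 98.1 p [502.   32.4  61. ] f [ 0.5 -2.1 -1.3] gap 45.2 q7 -0.71
43.5 t 98.5 p [502.   32.5  61. ] f [-0.  -1.3  0. ] gap 45.4 q7 -0.71
 t 102.0 p [ 300.8 -419.2  299.6] f [ 0.3 -0.1  0.6] gap 64.8 q7 0.97
small exp [557.1 266.8] ztop exp 105
 knob n 15 med z 103.2 disc n 48 slope,z [1.000e-02 8.000e-02 8.165e+01] exp 83
 knob n 19 med z 103.6 disc n 68 slope,z [ 0.000e+00 -2.000e-02  7.982e+01] exp 83
mid exp [563.9 204.2] ztop exp 97
 knob n 12 med z 95.4 disc n 79 slope,z [2.000e-02 4.000e-02 7.296e+01] exp 75
 knob n 19 med z 95.2 disc n 100 slope,z [6.000e-02 3.000e-02 7.324e+01] exp 75
large exp [571.5 133.6] ztop exp 89
 knob n 19 med z 85.1 disc n 110 slope,z [2.000e-02 3.000e-02 6.513e+01] exp 67
 knob n 19 med z 88.7 disc n 151 slope,z [-0.000e+00  3.000e-02  6.493e+01] exp 67
```

View pics/e.png

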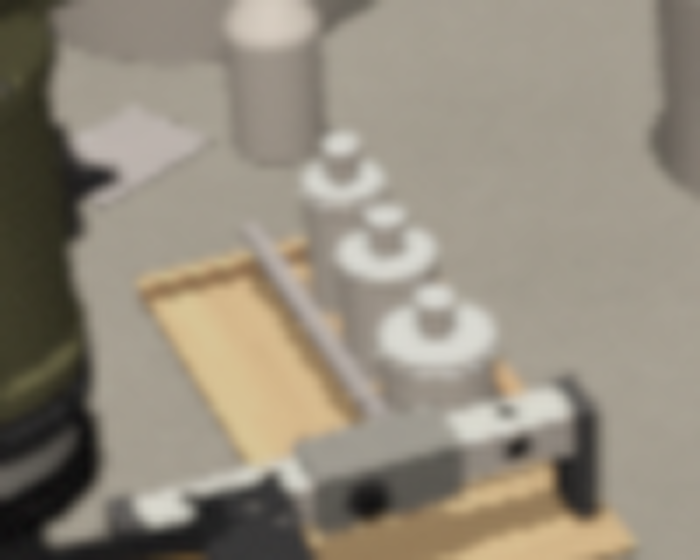

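View pics/et.png

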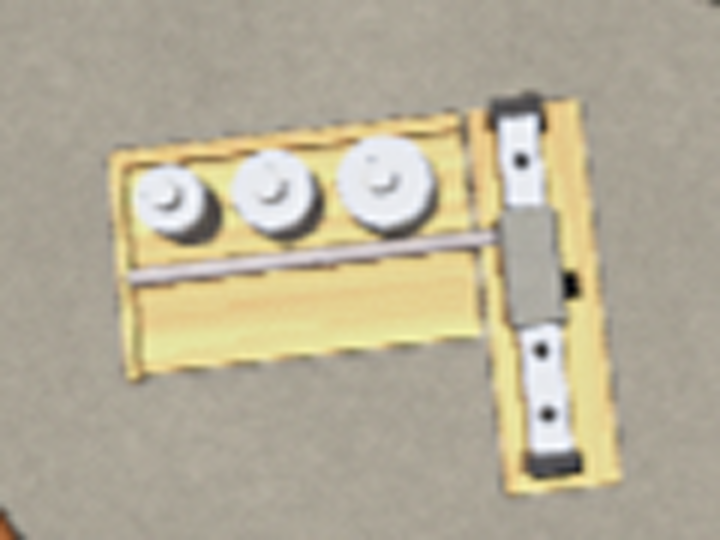

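The fence is in the middle hole with the button out (soft pinch about 45–46 mm). All three lids are seated and level, and the pots stand between bar and wall. Handing in.

```bash
python3 -c "
from workcell import ctrl
print(ctrl.job_done())"
```

```text
the job is handed in; nothing more can be done
None
```

I handed the job in at about 102 s of the 208 s allowed. The hand-in reports no verdict, so the result below rests on my own last checks.

**What I did:** I drew the fence to the outermost hole. I then stood all three pots on the bed and fitted each with its own white lid. Last, I pushed the fence back to the middle hole. The large pot was knocked aside during the run, so I located it again before picking it up.

**Last checks:**
- **Fence and button:** a soft 3 N pinch stopped at about 45.3 mm, where 46 mm means the button is fully out. The fence moved about 40 mm back, and in the pictures the bar stands clear of the pots.
- **Lids:** in both camera views they looked centred and level, with the large lid's knob reading within 1 mm of the seated height in the side view.
- **Bystanders:** I didn't measure them again, but nothing in the last pictures looked disturbed and the robot was not used on them.

**Checks that disagreed:**
- **First lock test:** the first soft pinch at the outermost hole read 39.9 mm because it was off-centre. Repeated on-centre, it read about 46 mm.
- **Lid heights:** the depth readings came out mostly 1–3 mm lower than nominal, and the top view read 4 mm low on the large knob. I took that as depth noise and calibration error, because a badly seated lid would sit high rather than low.

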